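# Post the flat tin into the food collection box

## Task

Give the flat tin of fish to the food collection: take it out of the wooden file in which it stands on edge and push it down upright through the slot in the lid of the wooden box, letting go only once its lower edge is well into the slot, so that it ends up inside. Leave the roll of tape in the file.

Things in the scene. Friction and masses are not known exactly. Their poses are not given: they have to be found in the camera images.
- box: The low wooden collection box, 150 (its x) x 200 (its y) x 110 mm high, fixed to the worktop, pale wood with a lid 8 mm thick and a slot in the middle of the lid; hollow. Origin: centre of its underside on the worktop; z up, y along the slot.
- slot (a point): The centre of the slot's mouth, level with the top of the box's lid (110 mm above the worktop). The slot runs right through the lid, 46 mm wide (x) and 128 mm long (y), outlined with flat steel trim; its y axis lies along the slot.
- file: A low open wooden holder, 42 mm wide over its walls (62 mm at its foot), 254 mm long (its y), walls 32 mm high, fixed to the worktop, with two cells end to end, each 30 mm wide and 118 mm long with a floor 6 mm above the worktop. The tin stands in one cell and the tape in the other, either way round; the cell centres lie 62 mm from the origin along +y and -y. Origin: centre of its underside; z up.
- tin_mid (a point): The middle of the flat fish tin. The tin starts standing on its long edge in the file: this point some 35 mm and its top edge some 65 mm above the worktop, so about 32 mm stand clear of the file's walls; it may lean up to 12 degrees across the cell. Axes: y along its length (level, parallel to the file's y), z through its thickness (about level), x up or down.
- tin: The flat fish tin: teal lid, yellow body, rounded corners, 24 mm thick, 63 mm wide (upright as it stands), 105 mm long, 100 to 200 g. Origin: the centre of its bottom face (the face away from the teal lid), 12 mm from tin_mid; same axes, z pointing from the bottom face to the lid.
- tape: The roll of adhesive tape, beige ring 98 mm across and 25 mm thick, standing on its rim in the other cell; it stays there. Origin: the centre of one flat face.
Mind the look-alikes: they are no part of the job. Leave any green look-alike of the tin alone.

How it is judged:
By the outcome, as a careful person would: the job done as asked, in the order asked, and still so for the second after the job is handed in, with the robot touching nothing.
It also fails if it takes over 38 s, if anything falls off the work surface, if the arm or the gripper's body presses on something with over 40 N, if the wrist force passes 120 N, or if a joint passes its speed limit or range.

## Robot

A 6-joint arm with a two-finger parallel gripper is mounted at the origin on a cart in front of the work surface, level with it; the furniture and walls round the work are solid. World frame = base frame: x ahead of the robot, y to its left, z up, the work surface at z = 0. Lengths are in m, angles in rad, forces in N, time in s.
With the tool pointing down it reaches from about 0.275 to 0.725 m from the base axis. Payload 5.6 kg.
Tool frame: the origin (TCP) lies at the very end of the fingers, on their centre line; the grasp point (between the pads) lies 19 mm behind it (env.tcp_to_grasp is the distance from the TCP to the grasp point, in m); z points along the fingers, y is the line along which they close (so a half turn about z gives the same grasp; the last joint's range is limited). The gripper opens to 85 mm and grips with 20 to 120 N. Pads are 22 mm wide; open, the fingers measure 114 mm over their backs; the gripper's body (76 mm by 85 mm) begins 54 mm behind the grasp point. The pads swing forward as they close: fully open they stand 13 mm farther back than shut.
Start: joints at [1.443, 0.255, 0.108, 0, -1.424, -0.285], TCP at [0.221, 0.504, 0.192] pointing down, gripper open.
Joint ranges: [-2.95, 2.95], [-1.21, 1.97], [-1.09, 1.5], [-2.87, 1.71], [-2.94, -0.07], [-3.05, 3.05]. Speed limits (rad/s): [2.57, 2.57, 3.14, 3.14, 3.14, 3.14].

## Interface

Orientations are given as a unit quaternion [x, y, z, w].
In Python, from rig import env gives the robot as it stands.
- The arm moves only by the tool carry_out, never from a script. Its arguments are lists of equal length, an entry for each row: "rot": the turn, a rotation vector about the world's x, y, z in degrees, a list of three; "offset": the shift along the world's x, y, z in cm, a list of three; "claw": the closure in counts, from 0 (fully open) to 255 (shut). In form: {"rot": [[wx, wy, wz], ...], "offset": [[x, y, z], ...], "claw": [claw, ...]}. A call has 1 to 8 rows; each row is the pose to reach, as a shift and turn from the pose commanded when the call began; what a row does not reach only later rows make up. A row lasts 1/10 s, in which the tool goes at most 50 mm and 8.59 degrees, less where a joint would pass 70% of its speed; a pose out of reach is approached as far as the arm can. A call with a gripper value outside its range is refused whole. The fingers move at their own pace and stop on an object; "force" is the grip in N (left out, the last holds). Time passes only in rows, so rows that repeat a pose let the fingers close. It gives the time, the measured TCP pose, the force, the opening and the grip force at its end, in the units of the state.
- env.read_state(): the state, without advancing time (a new reading comes with each control period).
- env.get_image(name): name is "side" or "top"; returns the picture (384x512x3 uint8, red, green, blue); there is no depth.
- env.get_calibration(name): a dict with "fx", "fy", "cx", "cy" (pixels), "camera_from_world" (4x4, takes a point from world to camera coordinates). Camera axes: x right, y down, z forward; pixel columns grow to the right and rows downward; lengths in m; the calibration is good to about 2 mm. A picture is of the moment at which its call begins. get_calibration takes no time and is no camera call.
- env.finish_job(): hands the job in; it is judged then, once.
The state is a dict: "time_s": time; "q": joint angles; "qvel": joint speeds; "joint_torque": joint torques, N m; "tcp_pos": TCP position; "tool_rot": TCP orientation; "force": force on the tool from outside, world axes, zero at the start; "torque": the same for the moment, N m; "grip_width": opening from 0.0 (shut) to 1.0 (fully open); "gripper_force": force on a finger pad.
Only numpy, scipy, OpenCV 4.12 (cv2) and the standard library are available. Lean on these libraries where they do the work, as an engineer would, in place of code of your own. Each camera call takes 0.05 s, during which the arm holds its last target. There are 200 camera calls.

## Working session

There is one attempt and no reset: what is moved stays moved. The work goes in short steps, Python scripts to look and compute and a tool call to move; the robot and the scene stay as the last step left them, time stands still between calls to the robot, and variables do not carry over. Pictures are saved under pics/ and viewed, at most 10 in all, crops included, and the job is handed in when it is done.

Besides the shell and the picture viewer there is one more tool, called after ">>>" as a command line: name --argument value ..., lists and objects as JSON in quotes. carry_out: Moves the arm, as the interface text tells. Its arguments: {"type":"object","properties":{"rot":{"type":"array"},"offset":{"type":"array"},"claw":{"type":"array"},"force":{"type":"number"}},"required":["rot","offset","claw"]}

```bash
mkdir -p pics; python3 - <<'E'
from rig import env
import cv2
for n in("top","side"):
    im=env.get_image(n); cv2.imwrite(f"pics/{n}0.png",im[:,:,::-1])
    c=env.get_calibration(n); print(n,c)
s=env.read_state(); print(s)
E
```

```text
top {'fx': 435.22843980229044, 'fy': 435.22843980229044, 'cx': 261.4455876032438, 'cy': 186.67534880572757, 'camera_from_world': array([[-0.01234791, -0.9999173 , -0.00359431,  0.11105576],
       [-0.99575041,  0.01262437, -0.09122363,  0.5068527 ],
       [ 0.09126146,  0.00245262, -0.99582395,  1.25960856],
       [ 0.        ,  0.        ,  0.        ,  1.        ]])}
side {'fx': 460.94739672657363, 'fy': 460.94739672657363, 'cx': 255.63426849868745, 'cy': 195.68286119804077, 'camera_from_world': array([[ 0.968343  , -0.24901656, -0.01739503, -0.43172253],
       [-0.16966521, -0.60545368, -0.77758572,  0.20608977],
       [ 0.18309984,  0.75592102, -0.62853628,  0.98313075],
       [ 0.        ,  0.        ,  0.        ,  1.        ]])}
{'time_s': 0.1, 'q': array([ 1.44260130e+00,  2.55707765e-01,  1.07147664e-01, -3.94443891e-04,
       -1.42390103e+00, -2.84603212e-01]), 'qvel': array([-0.00100758, -0.00246026,  0.00261879,  0.001416  ,  0.00165392,
        0.00135313]), 'joint_torque': array([-3.50005488e-03, -3.87603092e+01,  2.38472217e+01,  5.37790686e+00,
       -3.76049022e-03, -5.82212934e-06]), 'tcp_pos': array([0.22040383, 0.50336189, 0.19118544]), 'tool_rot': array([ 9.78768904e-01, -2.04965122e-01, -1.29446594e-04,  8.45099149e-04]), 'force': array([-0.40179294, -0.56086204,  0.9533626 ]), 'torque': array([0.00356575, 0.02663902, 0.00396577]), 'gripper_force': 0.0, 'grip_width': 0.9953406631988625}
```

View pics/top0.png

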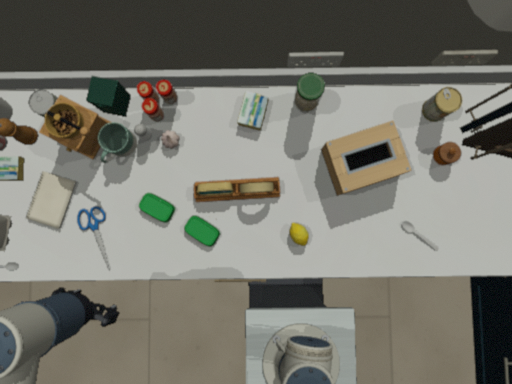

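View pics/side0.png

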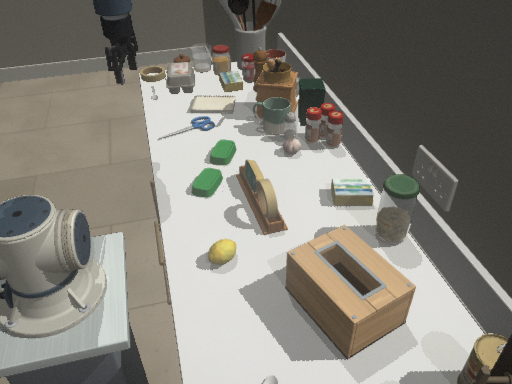

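The top view shows:
- the file at about (237,190), with the teal and yellow tin in its left cell at (213,188) and the beige tape at (258,188);
- the slot at (368,157).

The candidates for the tin are the two green tins lying flat at (157,207) and (202,231), and the teal/yellow one standing in the file at (213,188). The one in the file fits the description. I'll confirm it in one enlarged crop.

```bash
cat > h.py <<'E'
import numpy as np
from rig import env
def px2w(n,u,v,z):
    c=env.get_calibration(n); T=c["camera_from_world"]; R=T[:3,:3]; o=-R.T@T[:3,3]
    d=R.T@np.array([(u-c["cx"])/c["fx"],(v-c["cy"])/c["fy"],1]); return o+d*(z-o[2])/d[2]
def w2px(n,p):
    c=env.get_calibration(n); q=c["camera_from_world"]@np.r_[p,1]
    return np.array([c["fx"]*q[0]/q[2]+c["cx"],c["fy"]*q[1]/q[2]+c["cy"]])
E
python3 - <<'E'
import cv2,numpy as np
t=cv2.imread("pics/top0.png"); s=cv2.imread("pics/side0.png")
R=lambda a,w,h:cv2.resize(a,(w,h),interpolation=cv2.INTER_CUBIC)
# top file crop x185-285,y165-215 ; side file crop x225-295,y150-235 ; top box crop 
a=R(t[170:210,187:287],800,320)
b=R(s[155:235,230:295],228,280)
c=R(t[118:198,318:413],332,280)
d=R(s[225:350,280:415],240,280)
cv2.imwrite("pics/c1.png",np.vstack([a,np.hstack([b,c,d])]))
E
```

```text
(no output)
```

View pics/c1.png

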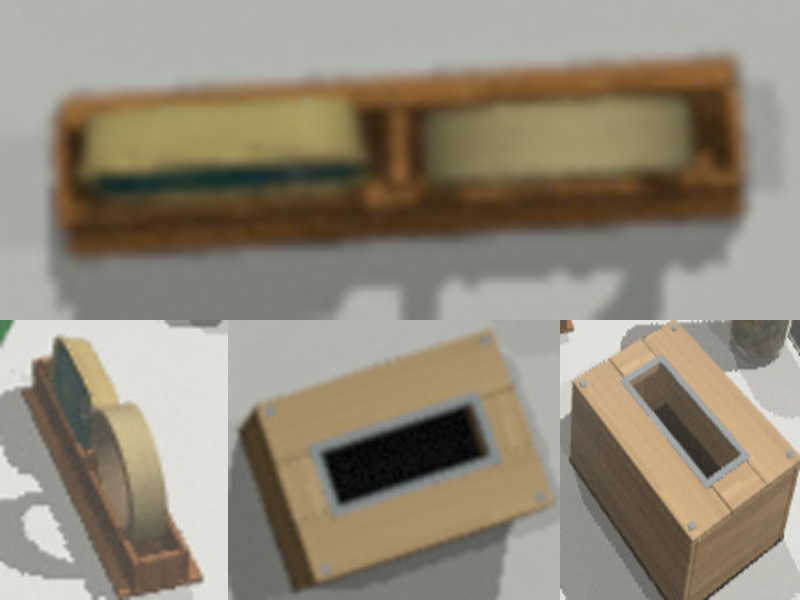

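The crop confirms it. The standing tin has a teal lid facing the robot and a yellow body, it leans slightly with its top toward +x, and the tape is in the right-hand cell. Next I'll fit the poses.

```bash
python3 - <<'E'
from h import *
f=lambda cx,cy,z:px2w("top",(cx+.5)/8-.5+187,(cy+.5)/8-.5+170,z)[:2]
g=lambda cx,cy,z:px2w("top",(cx-228+.5)/3.495-.5+318,(cy-320+.5)/3.5-.5+118,z)[:2]
sd=lambda cx,cy,z:px2w("side",(cx-560+.5)/1.778-.5+280,(cy-320+.5)/2.24-.5+225,z)[:2]
P=lambda n,a:print(n,np.round(a,4).tolist())
fl,fr=f(62,95,.032),f(740,60,.032); d=fr-fl; P("file len",np.linalg.norm(d)); yaw=np.degrees(np.arctan2(d[0],-d[1])); P("file rim far ends",[fl,fr]); P("tilt dx/d(-y) deg",yaw)
u=d/np.linalg.norm(d); n=np.array([u[1],-u[0]]); n*=np.sign(-n[0])
P("file centre",(fl+fr)/2+n*.021); P("tin cell (+y)",(fl+fr)/2+n*.021-u*.062)
tt=[f(88,105,.067),f(357,98,.067),f(360,167,.065),f(90,180,.065)]; P("tin top",tt); P("mean",np.mean(tt,0))
P("teal low edge z.035",[f(90,192,.035),f(360,180,.035)])
P("tape",[f(425,110,.1),f(692,98,.1),f(430,180,.1),f(690,172,.1)])
L=np.array([g(262,402,.11),g(492,330,.11),g(553,500,.11),g(318,582,.11)]); P("lid",L); P("c",L.mean(0)); P("sides",[np.linalg.norm(L[i]-L[i-1]) for i in range(4)])
for A in(L,np.array([g(310,452,.11),g(485,395,.11),g(500,460,.11),g(330,515,.11)])):
    e=(A[1]-A[0]+A[2]-A[3])/2; P("c,yaw",[*A.mean(0),np.degrees(np.arctan2(e[0],-e[1])),np.linalg.norm(e)])
S=np.array([sd(572,385,.11),sd(672,322,.11),sd(798,455,.11),sd(693,541,.11)]); P("side lid",S); P("c",S.mean(0))
T=np.array([sd(622,379,.11),sd(657,357,.11),sd(748,458,.11),sd(709,486,.11)]); P("trim c",T.mean(0))
import scipy.spatial.transform as t
s=env.read_state();print(t.Rotation.from_quat(s["tool_rot"]).as_matrix().round(3))
E
```

```text
file len 0.2489
file rim far ends [[0.5253, 0.3014], [0.5351, 0.0527]]
tilt dx/d(-y) deg 2.2424
file centre [0.5092, 0.1762]
tin cell (+y) [0.5068, 0.2381]
tin top [[0.5179, 0.2866], [0.5192, 0.1907], [0.4947, 0.1899], [0.4913, 0.2861]]
mean [0.5058, 0.2383]
teal low edge z.035 [[0.4893, 0.2906], [0.4925, 0.1921]]
tape [[0.5113, 0.1647], [0.5143, 0.0721], [0.4869, 0.1632], [0.4886, 0.0732]]
lid [[0.6249, -0.0799], [0.6806, -0.2645], [0.5437, -0.3071], [0.4814, -0.1201]]
c [0.5827, -0.1929]
sides [0.1491, 0.1928, 0.1433, 0.1971]
c,yaw [0.5827, -0.1929, 17.6216, 0.1949]
c,yaw [0.5807, -0.1928, 17.294, 0.1443]
side lid [[0.4788, -0.1239], [0.6169, -0.0776], [0.6787, -0.2604], [0.5411, -0.3091]]
c [0.5789, -0.1928]
trim c [0.5807, -0.1908]
[[ 0.916 -0.401 -0.001]
 [-0.401 -0.916 -0.002]
 [ 0.     0.002 -1.   ]]
```

>>> carry_out --rot '[[0,0,-8],[0,0,-16],[0,0,-24],[0,0,-32],[0,0,-40],[0,0,-48],[0,0,-56],[0,0,-64]]' --offset '[[3.5,-3.3,0],[7.1,-6.6,0],[10.7,-10,0],[14.2,-13.3,0],[17.8,-16.6,0],[21.4,-20,0],[25,-23.3,-1],[28.5,-26.6,-2]]' --claw '[0,0,0,0,0,0,0,0]' --force 40

```text
time_s: 0.9
tcp_pos: [0.5068, 0.2363, 0.1716]
tool_rot: [0.719, -0.695, -0.0, -0.0]
force: [0.2, 1.3, -0.2]
grip_width: 1.0
gripper_force: 0.0
```

>>> carry_out --rot '[[0,0,0],[0,0,0],[0,0,0]]' --offset '[[0,0,-3],[0,0,-6],[0,0,-6]]' --claw '[60,60,60]'

```text
time_s: 1.2
tcp_pos: [0.5027, 0.2356, 0.1073]
tool_rot: [0.721, -0.693, -0.001, 0.005]
force: [0.5, -0.3, -0.0]
grip_width: 0.766
gripper_force: 0.0
```

```bash
python3 - <<'E'
from h import *
import cv2
t=env.get_image("top")[:,:,::-1];s=env.get_image("side")[:,:,::-1]
R=lambda a,w,h:cv2.resize(a,(w,h),interpolation=cv2.INTER_CUBIC)
cv2.imwrite("pics/c2.png",np.hstack([R(t[140:240,165:265],400,400),R(s[130:230,215:315],400,400)]))
x=env.read_state();print(x["tcp_pos"],x["tool_rot"],x["time_s"])
print([w2px("side",p) for p in([.506,.238,.065],[.506,.238,.035],x["tcp_pos"])])
E
```

```text
[0.50567236 0.23759772 0.11234736] [ 7.21615956e-01 -6.92293292e-01  3.42850369e-04  5.40955837e-04] 1.3
[array([254.82319591, 167.45236849]), array([255.03057337, 176.59980653]), array([254.39765786, 152.52631769])]
```

View pics/c2.png

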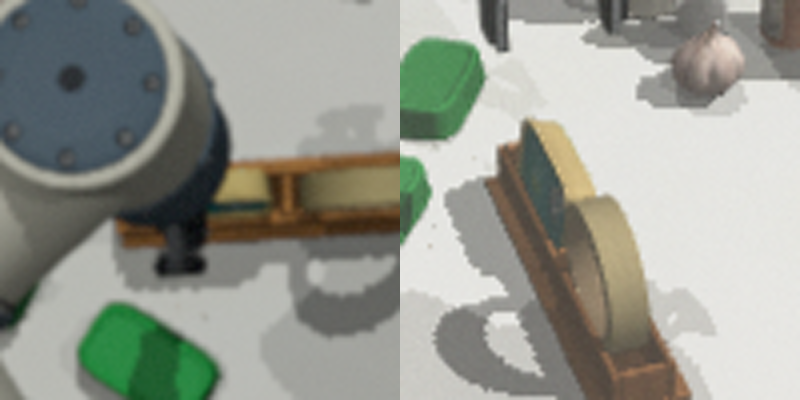

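The side crop shows the fingertips at about (239,142) and (267,138), straddling the tin in u. They appear slightly higher than projected, because the pads swing back when open. I'll go lower, partly close, and check again.

>>> carry_out --rot '[[0,0,0],[0,0,0],[0,0,0],[0,0,0]]' --offset '[[0,0,-2],[0,0,-3.7],[0,0,-3.7],[0,0,-3.7]]' --claw '[110,110,110,110]'

```text
time_s: 1.7
tcp_pos: [0.5065, 0.2386, 0.0769]
tool_rot: [0.722, -0.692, 0.001, -0.001]
force: [-0.7, -0.7, 0.5]
grip_width: 0.57
gripper_force: 0.0
```

```bash
python3 - <<'E'
from h import *
import cv2
s=env.get_image("side")[:,:,::-1]
cv2.imwrite("pics/c3.png",cv2.resize(s[115:195,210:300],(675,600),interpolation=cv2.INTER_CUBIC))
x=env.read_state();p=x["tcp_pos"];print(p,x["grip_width"],x["time_s"])
print([(w2px("side",q)-[210,115])*7.5 for q in(p,p+[-.03,0,0],p+[.03,0,0],[.506,.238,.065])])
E
```

```text
[0.50673437 0.2386828  0.07712279] 0.5709629680041518 1.75
[array([337.08399668, 363.65110235]), array([253.53384298, 377.18279271]), array([419.87767003, 350.24193071]), array([336.17396935, 393.39276367])]
```

View pics/c3.png

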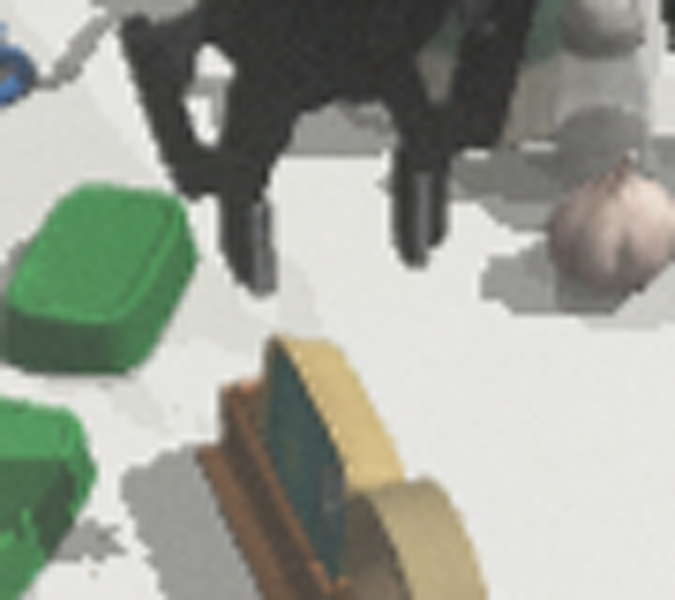

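```bash
python3 - <<'E'
from h import *
import cv2
P=lambda n,p:print(n,w2px(n,p).round(1))
P("side",[.221,.504,.191]);P("top",[.221,.504,.191]);P("side",[0,0,0]);P("top",[0,0,0])
print("lemon",px2w("top",299,235,.025),px2w("side",222,251,.025))
print("greenA",px2w("top",157,207,.024),px2w("side",224,151,.024))
print("greenB",px2w("top",202,231,.024),px2w("side",208,181,.024))
print("tape end/file end rim",px2w("side",230+197/3.5,155+(570-320)/3.5,.032),px2w("side",230+157/3.5,155+(585-320)/3.5,.032), "top",px2w("top",187+740/8,170+60/8,.032))
t=env.get_image("top")[:,:,::-1]
cv2.imwrite("pics/c4.png",cv2.resize(t[150:230,165:265],(750,600),interpolation=cv2.INTER_CUBIC))
E
```

```text
side [131.3  93.4]
top [103.3 296.7]
side [ 53.2 292.3]
top [299.8 361.8]
lemon [ 0.36529269 -0.00296014  0.025     ] [ 3.68298200e-01 -3.92665797e-05  2.50000000e-02]
greenA [0.4521071  0.41210895 0.024     ] [0.45304986 0.39919359 0.024     ]
greenB [0.38036092 0.27990995 0.024     ] [0.38270538 0.26757921 0.024     ]
tape end/file end rim [0.52897749 0.03165729 0.032     ] [0.4989929  0.02476004 0.032     ] top [0.53376316 0.05139825 0.032     ]
```

View pics/c4.png

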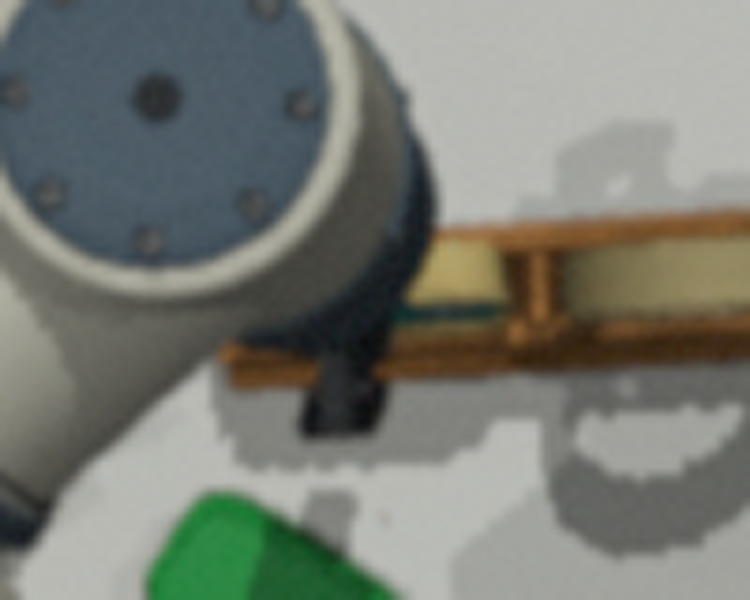

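The side view puts the fingertips about 11 px above where the TCP should be, while the lemon, base and box agree between the two cameras. I'll go down carefully and check the tips against the tin again.

>>> carry_out --rot '[[0,0,0],[0,0,0],[0,0,0],[0,0,0]]' --offset '[[0,0,-1.5],[0,0,-3],[0,0,-3.6],[0,0,-3.6]]' --claw '[110,110,110,110]'

```text
time_s: 2.2
tcp_pos: [0.5056, 0.2378, 0.0391]
tool_rot: [0.722, -0.692, 0.0, 0.0]
force: [-0.5, 0.1, -0.2]
grip_width: 0.567
gripper_force: 0.0
```

```bash
python3 - <<'E'
from h import *
import cv2
s=env.get_image("side")[:,:,::-1]
cv2.imwrite("pics/c5.png",cv2.resize(s[125:205,215:305],(675,600),interpolation=cv2.INTER_CUBIC))
x=env.read_state();p=x["tcp_pos"];print(p,x["grip_width"],x["time_s"])
w=lambda q:((w2px("side",q)-[215,125])*7.5).round()
print(w(p+[-.029,0,0]),w(p+[.029,0,0]),"file far rim",w([.4855,.301,.032]),w([.5253,.3014,.032]))
E
```

```text
[0.50605822 0.23803585 0.03973381] 0.5699987234730899 2.25
[221. 389.] [379. 363.] file far rim [205. 305.] [308. 287.]
```

View pics/c5.png

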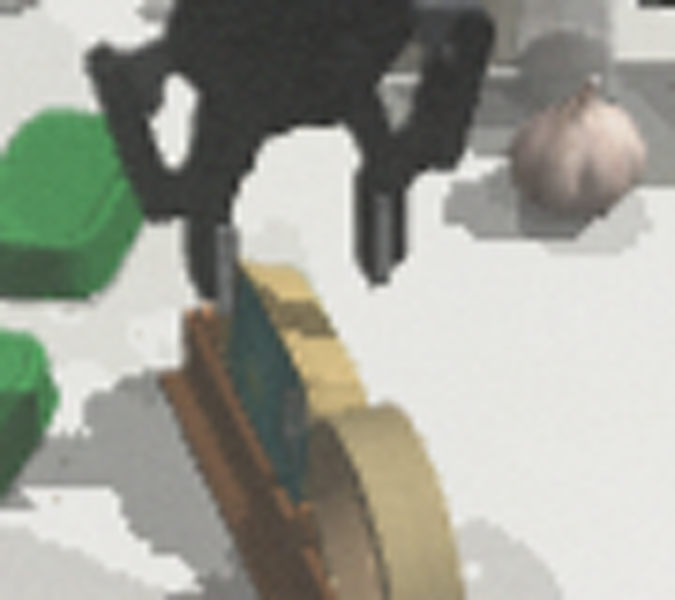

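The far corner of the file rim projects where it is seen, at about (195,310) in the crop. The fingertips, at (222,310) and (378,283), still look about 30 mm above the tin's middle height. The open jaw clears the walls, so I'll keep lowering and watch the force.

>>> carry_out --rot '[[0,0,0],[0,0,0],[0,0,0],[0,0,0]]' --offset '[[0,0,-0.5],[0,0,-1],[0,0,-1],[0,0,-1]]' --claw '[110,110,110,110]'

```text
time_s: 2.65
tcp_pos: [0.5056, 0.2377, 0.029]
tool_rot: [0.721, -0.692, 0.0, 0.0]
force: [1.0, -0.3, 0.6]
grip_width: 0.567
gripper_force: 0.0
```

```bash
python3 - <<'E'
from h import *
import cv2
s=env.get_image("side")[:,:,::-1]
cv2.imwrite("pics/c6.png",cv2.resize(s[125:205,215:305],(675,600),interpolation=cv2.INTER_CUBIC))
x=env.read_state();print(x["tcp_pos"],x["force"],x["q"])
E
```

```text
[0.50572211 0.23781477 0.02910835] [-0.53563655 -1.19408556 -0.18990219] [ 7.19570506e-01  3.75428237e-01 -1.53197347e-01  1.27660644e-04
 -1.04203166e+00 -6.78616368e-01]
```

View pics/c6.png

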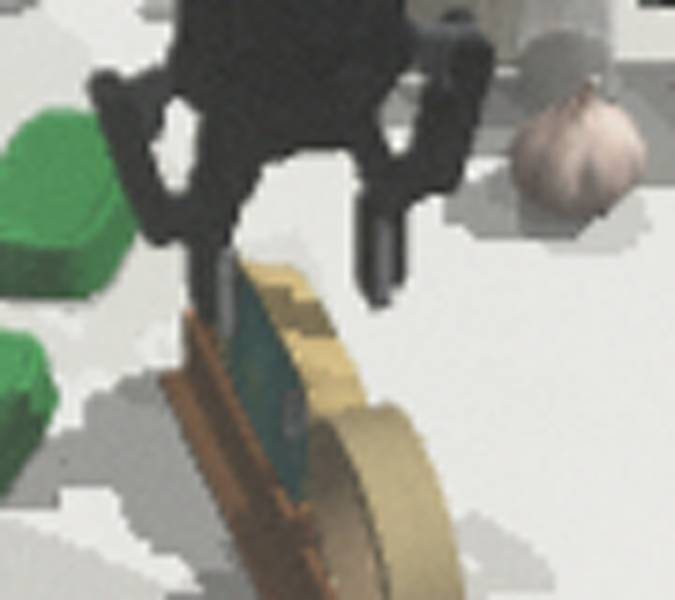

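```bash
python3 - <<'E'
from h import *
import cv2
t=cv2.imread("pics/top0.png")
def asc(im,x0,x1,y0,y1):
    for y in range(y0,y1): print(y,''.join(' .:-=+*#%@'[::-1][min(9,int(im[y,x].mean())//26)] for x in range(x0,x1)))
print("top0 x75..130");asc(t,75,130,284,330)
p=np.array([.221,.504,.191]);d=np.array([-.4,-.916,0])
for k in(-.05,.05):print([w2px("top",p+k*d+[0,0,h]).round(1).tolist() for h in(.013,.06)],[w2px("side",p+k*d+[0,0,h]).round(1).tolist() for h in(.013,.06)])
s=cv2.imread("pics/side0.png");print("side0 x95..145");asc(s,95,145,35,100)
E
```

```text
top0 x75..130
284 +++++++++++++++++++++++++++++++++++++++++++++++++++++++
285 +++++++++++++++++++++++++++++++++++++++++++++++++++++++
286 +++++++++++++++++++++++++++++++++++++++++++++++++++++++
287 +++++++++++++++++++++++++++++++++++++++++++++++++++++++
288 +++++++++++++++++++++++++++++++++++++++++++++++++++++++
289 ++****+++++++++++++++++++++++++++++++++++++++++++++++++
290 ***##%*++++++++++++++++++++++++++++++++++++++++++++++++
291 ###%@%#++++++++++++++++++++++++++++++++++++++++++++++++
292 %%@@@%*++++++++++++++++++++++++++++++++++++++++++++++++
293 %@@@@%*++++++++++++++++++++++++++++++++++++++++++++++++
294 @%@@@%%#*++++++++++++++++++++++++++++++++++++++++++++++
295 %%@@%@@%%#*++++++++++++++++++++++++++++++++++++++++++++
296 %%@@@@%%%%%*+++++++++++++++++++++++++++++++++++++++++++
297 %%%@%%@@@%%%*++++++++++++++++++++++++++++++++++++++++++
298 #%%%@@@@%%@%%*+++++++++++++++++++++++++++++++++++++++++
299 #%%%%%@@%@@@@%*++++++++++++++++++++++++++++++++++++++++
300 ####%%@@@@@@@%#++++++++++++++++++++++++++++++++++++++++
301 ####%%%%@%@@@@%##*+++++++++++++++++++++++++++++++++++++
302 %#
[... 4624 characters left out ...]
7 =============================================+....
88 ==============================================....
89 ==============================================-...
90 ==============================================-...
91 ==============================================+...
92 ==============================================+...
93 ==============================================*...
94 ===============================================...
95 ===============================================:..
96 ===============================================-..
97 ===============================================-..
98 ===============================================+..
99 ===============================================+..
```

```bash
python3 - <<'E'
import cv2,numpy as np
from h import *
env_im=env.get_image("side"); cv2.imwrite("pics/side_now.png",env_im[:,:,::-1])
h=cv2.cvtColor(env_im,cv2.COLOR_RGB2HSV)
def ch(p):
    H,S,V=map(int,p)
    if S<70: return '.' if V>150 else (':' if V>95 else ('d' if V>60 else 'D'))
    if H<16: return 'B'
    if H<32: return 'Y'
    if H<75: return 'G'
    return 'T'
for y in range(150,200): print(y,''.join(ch(h[y,x]) for x in range(225,280)))
for y in(.19,.238,.29): print(y,w2px("side",[.4855,y,.032]).round(1),w2px("side",[.506,y,.065]).round(1))
print("T",env.read_state()["time_s"])
E
```

```text
150 GGGGGGGddddd:::ddDDDDdDd..............:ddddddDddddd:...
151 GGGGGGGdddddddddDDDddDd..............:dDdddddD:...:....
152 GGGGGGGdddddddddddddDD...............:dDddddd.....:....
153 GGGGGGGGddddDdDDdDdddD...............:DDDDDd...........
154 GGGGGGGGdddDddddDddDdd...............:DDdddd...........
155 GGGGGGGGGddddddDddDdd................:ddd:dd...........
156 GGGGGGGG.:dDdddddDddd................:dDd:dd...........
157 GGGGGGG:..:d:.:ddDddd................:ddd:dd...........
158 GGGGGGG........ddddd::...............:ddd:dd...........
159 GGGGGG.........ddddd::...............:ddd:dd...........
160 GGGGGG.........dddd::d.Y.............:ddd:dd...........
161 GGGGG..........dddd::d:YYYYYYY.......:dDd:dd...........
162 GGGG:..........:Ddd::dd:YYYYYYY......:ddd:dd...........
163 GGG:...........:DDd::dddYYYYYYY.......:dd::............
164 G:.............:ddd::ddddYYYYYYY......:dd:.............
165 ...............:ddd::ddddYYYYYYY:......:dd.............
166 ...............BddD::dddddYYYYYYY......................
167 ..............:Bdddd:dddddYYYYYYY:.....................
168 ..............:B
[... 1306 characters left out ...]
...............::BBBYdddBBdddd:d:::::YYYYYYYYY.......
191 ..................:BBBBddddBdddd:::::::YYYYYYYYYY......
192 ..................::BBBddddBBdBY:::::::YYYYYYYYYY......
193 ...................:BBddddddBBBY:::::::YYYYYYYYYY......
194 ...................::dddddddBBBB::::::::YYYYYYYYYY.....
195 ...................::dBdddddddBB::::::::YYYYYYYYYY.....
196 ....................::dddddddddB::::::::YYYYYYYY.Y.....
197 ....................::dddBdddddBd::::::::YYYYYYYYY.....
198 ....................::ddddddddBBB::::::::YYYYYYYYY.....
199 ....................:::ddddddddBB:::::YY:YYYYYYY.YY....
0.19 [252.  189.4] [259.5 177.9]
0.238 [247.6 178.7] [254.8 167.5]
0.29 [243.2 167.9] [250.1 156.8]
T 2.75
```

The pixel map shows tapered tips, so what looked like the rim occluding the finger is not. A gentle close at this height is a harmless test of the real tip height.

>>> carry_out --rot '[[0,0,0],[0,0,0],[0,0,0],[0,0,0],[0,0,0],[0,0,0],[0,0,0]]' --offset '[[0,0,0.5],[0,0,0.5],[0,0,0.5],[0,0,0.5],[0,0,0.5],[0,0,0.5],[0,0,0.5]]' --claw '[150,190,220,255,255,255,255]' --force 25

```text
time_s: 3.45
tcp_pos: [0.5056, 0.2378, 0.0339]
tool_rot: [0.721, -0.692, 0.0, 0.0]
force: [1.4, 0.6, -0.2]
grip_width: 0.001
gripper_force: 0.0
```

```bash
cat > asc.py <<'E'
import cv2,sys
from h import *
n,x0,x1,y0,y1=sys.argv[1],*map(int,sys.argv[2:6])
im=env.get_image(n); cv2.imwrite("pics/%s_%d.png"%(n,env.read_state()["time_s"]*100),im[:,:,::-1])
h=cv2.cvtColor(im,cv2.COLOR_RGB2HSV)
def ch(p):
    H,S,V=map(int,p)
    if S<70: return '.' if V>150 else (':' if V>95 else ('d' if V>60 else 'D'))
    return 'B' if H<16 else 'Y' if H<32 else 'G' if H<75 else 'T'
for y in range(y0,y1): print(y,''.join(ch(h[y,x]) for x in range(x0,x1)))
s=env.read_state();print({k:np.round(s[k],4).tolist() for k in("time_s","tcp_pos","force","grip_width","gripper_force")})
E
python3 asc.py side 225 280 140 192
```

```text
140 GG..:dddddddddd...dDDDDDdDDDdDDDDDDDDDddDDDDDDDDDDd::::
141 GGGGGGddddddddd....dDDdDDDDDDDDdDDDDDdddDDDDDDddDd:::::
142 GGGGGGdddddddd:.....dDDDDDDDDDDDDDDDDddDDDDDDDdDd::.:::
143 GGGGGGdddDDDddd......:dDDDDDDDDDDDDDDdDDDDDDDDDD...:..:
144 GGGGGGGdddddddDd:.....:DDddDDDDDDdDdDdDDDDDDDdD........
145 GGGGGGGGddDdddDDd:....:DDdDDdDDDDDDDDDDDDDDDDd:........
146 GGGGGGGGGddDdddddd:...:ddDDdDdDDDdDDddDDddDDDd.........
147 GGGGGGGGGGddDDDDddDd..:dDddDdDDDDDDDDDDDDdDdd..........
148 GGGGGGGGGGGdddDDdDdd::ddDDDDdDDDDDDDDDDdDDDd...........
149 GGGGGGGGGGG.:ddDdDDdddDDDDDDDDDdDDDDDDDDddd:...........
150 GGGGGGGGGGG..:dDdDdDDddDDDdDdDDDDdDdDDDddd:........:...
151 GGGGGGGGGG:...:dddDDDDDDDdDdDdDdDDddDDddD:.............
152 GGGGGGGGGG......dddDdDDDDDddDDDDDddDd:.................
153 GGGGGGGGG:.......dDDddddDdDDDDDDdddd...................
154 GGGGGGGGG.........:dddDDDdDdDdDdddd....................
155 GGGGGGGG:..........:d:.:ddddddDdddd....................
156 GGGGGGGG................dDDdd:ddddd....................
157 GGGGGGG:................dddd::dd:dd....................
158 GGGGGGG.........
[... 1453 characters left out ...]
ddddd:YYYYYYYYYY..........
183 ..............:BBBBdddBBddddddddddd:YYYYYYYYY..........
184 ..............::BBBYdddBBdddddddddd:YYYYYYYYYY.........
185 ...............:BBBBdddBBddddddddddd:YYYYYYYYY.........
186 ...............::BBBddddBBdddddddddd:YYYYYYYYYY........
187 ................:BBBBddddYddddddddddd:YYYYYYYYY........
188 ................::BBBBddddddddddddddd:YYYYYYYYYY.......
189 .................:BBBBdddddddddddddd::YYYYY.YYYY.......
190 .................::BBBBdddBBdddddd:::::YYYYYY.YY.......
191 ..................:BBBBddddBdddd:::::::YYYYYYYYYY......
{'time_s': 3.5, 'tcp_pos': [0.5056, 0.2378, 0.0339], 'force': [0.6296, -0.0764, -0.0877], 'grip_width': 0.0012, 'gripper_force': 0.0}
```

The fingers shut at the tin's top without gripping anything. The shut tip is at pixel (254.5,168.5), which is a true height of about 62–65 mm, while the reported z is 34 mm. So the real tip is about 29 mm above the reported TCP. I'll open, go 27 mm lower and grip.

>>> carry_out --rot '[[0,0,0],[0,0,0],[0,0,0],[0,0,0],[0,0,0],[0,0,0],[0,0,0],[0,0,0]]' --offset '[[0,0,1],[0,0,1],[0,0,1],[0,0,0.5],[0,0,-0.8],[0,0,-2],[0,0,-2.6],[0,0,-2.6]]' --claw '[110,110,110,110,110,110,110,110]'

```text
time_s: 4.3
tcp_pos: [0.5048, 0.2372, 0.0066]
tool_rot: [0.721, -0.692, -0.0, 0.001]
force: [-0.2, -0.0, 0.2]
grip_width: 0.569
gripper_force: 0.0
```

```bash
python3 asc.py side 230 275 150 185
```

```text
150 ddddddd....:DDDDDDDDDDDDDDDDDDDdDDdd...:dDDDD
151 dDdDD:.....dDDDDDDDDDDDDDDDDDDDDDdDD:..:dDDdD
152 ddDdd:.....dDdDDDDDDdDDDDddDDd:dDDDDd..dDdDDd
153 dddDd:.....ddDDDDDdDDDD:.......:ddDDD:ddddDdd
154 ddDddd.....dDDDDDdDd:...........:DDDDDDddddDd
155 GdddDd:...:dDDDDDDdd............:dDDDDdddDddd
156 GdDDdd:...dDDDDDDDD..............:DDddddDdDdd
157 GdddDdd...ddDDDddDd..............:DddDddDdddd
158 GGdddDdd::dDDDDDDDd.............:dDDddddd:.::
159 G.:ddddddddDDDDDDd..............:DDDdddd.....
160 G..ddddddddDDdDDd:Y.............:dDdddd......
161 ...:dDdddDdDDDDDddYYYYYYY.......:DDddDd......
162 ....ddddDdDDdDDddd:YYYYYYY......:DDd:dD......
163 ....:dDdDDDDDDdddddYYYYYYY......:Dd::dd......
164 ....:dddddDDDDDDddddYYYYYY:.....:dd::dd......
165 ......:...dDDDddddddYYYYYYY:....:Dd::dd......
166 ..........dDdD::dddddYYYYYYY....:dd::dd......
167 .........:dDdd::dddddYYYYYYY:...:DD::dd......
168 .........:dDddd:ddddddYYYYYYY...:dd::dd......
169 .........:dddd::ddddddYYYYYYY:..:dd::dd......
170 .........:dDdd::dddddddYYYYYYY..:dD:::.......
171 ..........ddddd:dddddddYYYYYYYY..:d::........
172 ..........ddDD::ddddddddYYYYYYY..:d::........
173 .........:dddDd:ddddddddYYYYYYYY.............
174 .......:::dddDd:dddddddddYYYYYYY.............
175 ....:::BBBddddd:dddddddddYYYYYYYY............
176 .::::::BBBBdddd:ddddddddd:YYYYYYY............
177 ::::::::BBBBdddBddddddddddYYYYYYY............
178 .:::::::BBBBdddBBdddddddddYYYYYYYY...........
179 .::::::::BBBdddBBdddddddddYYYYYYYY...........
180 ...::::::BBBBdddBBdddddddd:YYYYYYYYYYY.......
181 ....::::::BBBBddBBdddddddd:d::YYYYYYY.Y......
182 .....:::::BBBBdddBBdddd:ddddd:YYYYYYYYYY.....
183 ........::BBBBdddBBddddddddddd:.YYYYYYYY.....
184 .........::BBBBdddBBdddddddddd:YYYYYYYYYY....
{'time_s': 4.35, 'tcp_pos': [0.5054, 0.2375, 0.0074], 'force': [1.1732, -0.2708, 0.3782], 'grip_width': 0.5683, 'gripper_force': 0.0}
```

>>> carry_out --rot '[[0,0,0],[0,0,0],[0,0,0],[0,0,0],[0,0,0],[0,0,0]]' --offset '[[0,0,0],[0,0,0],[0,0,0],[0,0,0],[0,0,0],[0,0,0]]' --claw '[160,190,220,255,255,255]' --force 50

```text
time_s: 4.95
tcp_pos: [0.5061, 0.2381, 0.0089]
tool_rot: [0.722, -0.692, 0.0, -0.001]
force: [-1.3, -0.3, 5.0]
grip_width: 0.266
gripper_force: 48.8
```

>>> carry_out --rot '[[0,0,0],[0,0,0],[0,0,0],[0,0,0],[0,0,0],[0,0,0],[0,0,0]]' --offset '[[0,0,1],[0,0,3],[0,0,6],[0,0,10],[0,0,14],[0,0,16],[0,0,16]]' --claw '[255,255,255,255,255,255,255]'

```text
time_s: 5.65
tcp_pos: [0.5073, 0.2388, 0.172]
tool_rot: [0.721, -0.692, 0.001, -0.003]
force: [-0.3, -0.1, -2.6]
grip_width: 0.26
gripper_force: 48.9
```

```bash
python3 - <<'E'
from h import *
import cv2
t=env.get_image("top")[:,:,::-1];s=env.get_image("side")[:,:,::-1]
R=lambda a,w,h:cv2.resize(a,(w,h),interpolation=cv2.INTER_CUBIC)
cv2.imwrite("pics/c7.png",np.hstack([R(s[80:200,200:300],450,540),R(t[120:220,150:215],350,540)]))
x=env.read_state();print(x["tcp_pos"],x["grip_width"],x["force"],x["q"])
E
```

```text
[0.50509456 0.2378287  0.16759225] 0.25711894619572073 [-0.81116979  0.47910142 -2.12895267] [ 7.19563426e-01  2.80128805e-01  8.05442636e-02 -9.74807210e-04
 -1.37160016e+00 -6.78640026e-01]
```

View pics/c7.png

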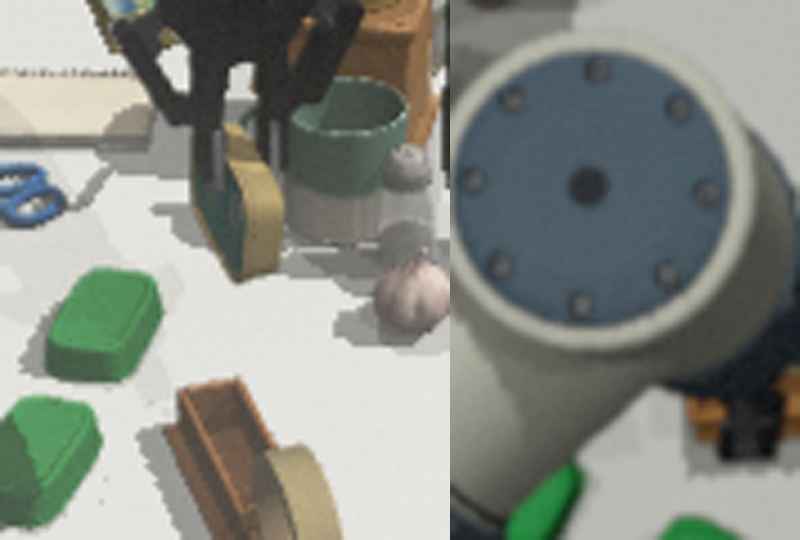

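>>> carry_out --rot '[[0,0,1],[0,0,2],[0,0,4],[0,0,6],[0,0,8],[0,0,10],[0,0,12],[0,0,13]]' --offset '[[0.4,-2,0],[1,-5.5,0],[1.7,-10,0],[2.5,-14.5,0],[3.3,-19,0],[4.1,-23.5,0],[4.9,-28,0],[5.6,-32,0]]' --claw '[255,255,255,255,255,255,255,255]'

```text
time_s: 6.55
tcp_pos: [0.5604, -0.0842, 0.1659]
tool_rot: [0.795, -0.606, -0.002, 0.001]
force: [0.6, 1.5, -1.5]
grip_width: 0.26
gripper_force: 48.9
```

>>> carry_out --rot '[[0,0,1],[0,0,2],[0,0,2.2],[0,0,2.2],[0,0,2.2]]' --offset '[[0.7,-4,0],[1.3,-7.5,0],[1.8,-10.5,0],[1.9,-11,0],[1.9,-11,0]]' --claw '[255,255,255,255,255]'

```text
time_s: 7.05
tcp_pos: [0.5796, -0.1927, 0.1658]
tool_rot: [0.806, -0.592, -0.002, 0.001]
force: [-0.2, 0.9, -1.6]
grip_width: 0.263
gripper_force: 48.9
```

```bash
python3 - <<'E'
from h import *
p=np.array([.5055,.238,.1676]); print("old near bottom",w2px("side",[.494+.002,.188,.165]),"seen 253,142")
x=env.read_state();q=x["tcp_pos"];print(q,x["tool_rot"],x["grip_width"])
c=np.array([.581,-.192]);a=np.radians(17.5);ex=np.array([np.cos(a),np.sin(a)]);ey=np.array([-np.sin(a),np.cos(a)])
for n in("side","top"):
  for zb in(.165,):
    print(n,[(sx,sy,w2px(n,[*(q[:2]+sx*.012*ex+sy*.04*ey),zb]).round(1).tolist()) for sx in(-1,1) for sy in(-1,1)])
E
python3 asc.py side 300 400 200 300; python3 asc.py top 330 410 125 190
```

```text
old near bottom [255.17442108 145.8769239 ] seen 253,142
[ 0.57959436 -0.19274386  0.16575583] [ 8.06105284e-01 -5.91768823e-01 -1.82374481e-03  7.77649790e-04] 0.2631948405947877
side [(-1, -1, [361.5, 264.9]), (-1, 1, [332.3, 238.1]), (1, -1, [371.7, 259.4]), (1, 1, [342.2, 233.2])]
top [(-1, -1, [389.5, 153.0]), (-1, 1, [360.9, 162.4]), (1, -1, [386.5, 144.4]), (1, 1, [357.9, 153.8])]
200 .........................:dddddddddddddddddddDDdDDDDDDDDDDDDDDDDDDDDDDDDDDDD:.:DDDDDD:......:ddddddd
201 .........................ddddddddddddddddddddDDDDDDDDDDDDDDDDDDDDDDDDDDDDDDD:.dDDDDD:........:dddddd
202 .........................dddddddddd:ddddddddddDDDDDDDDDDDDDDDDDDDDDDDDDDDDDDddDDDDDd..........:ddddd
203 .........................:ddddddd:dddddddddddddDdDDDDDDDDDDDDDDDDDDDDDDDDDDDDDDDDDD:..........::dddd
204 ..........................ddddddddddddddddddDdDDDDDDDDDDDDDDDDDDDDDDDDDDDDDDDDDDDDd............:dddd
205 ..........................:ddddddddddddddddddDDdDDDDDDDDDDDDDDDDDDDDDDDDDDDDDDDDDD:.............:ddd
206 ...........................:dddddddddddddddddDDDDDDDDDDDDDDDDDDDDDDDDDDDDDD
[... 14892 characters left out ...]
...........:::dDDd::::::::::::::::::::::............
184 ........................................::dDDd::::::::::::::::::::::............
185 ........................................::dDDd::::::::::::::::::::::............
186 ........................................::dDDd:::::::::::::::::::::.............
187 ........................................::dDDd:::::::::::::::::::::.............
188 ........................................::dDDd:::::::::::::::::::::.............
189 ........................................::dDDd:::::::::::::::::::::.............
{'time_s': 7.15, 'tcp_pos': [0.58, -0.1913, 0.1668], 'force': [0.3824, -0.1771, -2.5076], 'grip_width': 0.2605, 'gripper_force': 48.8873}
```

The tin's near bottom corner is seen at about (361,263), against a prediction of (361.5,265). It is lined up over the slot, so I'll lower it.

>>> carry_out --rot '[[0,0,0],[0,0,0],[0,0,0],[0,0,0],[0,0,0],[0,0,0],[0,0,0]]' --offset '[[0,0,-2],[0,0,-4],[0,0,-5.5],[0,0,-6.5],[0,0,-7.5],[0,0,-8],[0,0,-8]]' --claw '[255,255,255,255,255,255,255]'

```text
time_s: 7.85
tcp_pos: [0.5803, -0.1919, 0.0875]
tool_rot: [0.807, -0.591, -0.0, 0.0]
force: [-0.2, 0.1, -2.3]
grip_width: 0.264
gripper_force: 48.9
```

```bash
python3 - <<'E'
from h import *
import cv2
s=env.get_image("side")[:,:,::-1]
cv2.imwrite("pics/c8.png",cv2.resize(s[210:330,290:410],(600,600),interpolation=cv2.INTER_CUBIC))
x=env.read_state();print(x["tcp_pos"],x["grip_width"],x["force"])
E
```

```text
[ 0.58074701 -0.19210476  0.0881867 ] 0.26369054329865155 [-0.48853037  0.06808716 -0.95410914]
```

View pics/c8.png

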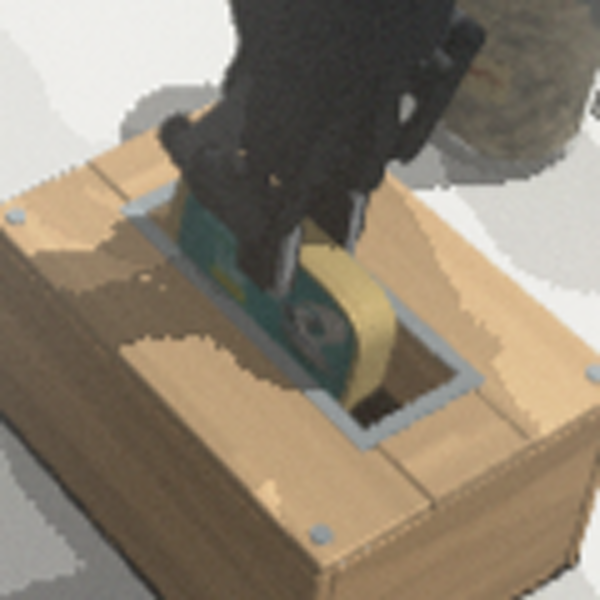

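The tin is in the slot, clear of the trim on all sides with its lower edge below the lid, and there is no contact force. I'll go 4 mm lower, release, and retreat.

>>> carry_out --rot '[[0,0,0],[0,0,0],[0,0,0],[0,0,0],[0,0,0],[0,0,0],[0,0,0],[0,0,0]]' --offset '[[0,0,-0.4],[0,0,-0.4],[0,0,-0.4],[0,0,-0.4],[0,0,-0.4],[0,0,-0.4],[0,0,0.5],[0,0,2]]' --claw '[255,255,150,110,110,110,110,110]'

```text
time_s: 8.7
tcp_pos: [0.58, -0.1921, 0.1079]
tool_rot: [0.807, -0.591, -0.001, 0.001]
force: [0.9, -0.2, 0.1]
grip_width: 0.572
gripper_force: 0.0
```

>>> carry_out --rot '[[0,0,0],[0,0,0],[0,0,0],[0,0,0],[0,0,0],[0,0,0],[0,0,0],[0,0,0]]' --offset '[[0,0,3],[0,0,7],[0,2,11],[0,6,12],[-1,11,12],[-2,16,12],[-2,17,12],[-2,17,12]]' --claw '[110,110,110,110,110,110,110,110]'

```text
time_s: 9.5
tcp_pos: [0.5606, -0.0204, 0.229]
tool_rot: [0.808, -0.59, 0.0, -0.0]
force: [0.1, -1.0, -0.1]
grip_width: 0.569
gripper_force: 0.0
```

```bash
python3 asc.py side 310 390 235 305
```

```text
235 ............YYYYYYYYYYYYYYYYYYYYYYYYYYYYYYYYYYY..............::::::::ddd:::::ddd
236 ......::..YYYYYYYYYYYYYYYYYYYYBYYYYYYYYYYYYYYYYY............:.:::::::::dd::::ddd
237 .....:..YYYYYYYYYYYYYYYYYYYYYYYBYYYYYYYYYYYYYYYYY........:......::::::::::::::::
238 .....YYYYYYYYYYYYYYBYYYYYYYYYYYYYYYYYYYYYYYYYYYYYY...............:::::::::::::::
239 ....YYYYYYYYYYYYYYYYYYYBYYYYYYYYYYYYYYYYYYYYYYYYYYY..............:::::::::::::::
240 ..YYYYYYYBYYYYYYYYYYYYYYY...YYYYYYYYYYYYBYYYYYYYYYYYY......:...:...:::::::::::::
241 YYYYYYYYYYYYYYYYYYYYYYY..:::.YYYYYYYYYYYYYYYYYYYYYYYYY.......:..:.::::::::::::::
242 YYYYYYYYYYYYYYYYYYYYY...:::::.YYYYYYYYYYYYYYYYYYBYYYYYY......:.....:::::::::::::
243 YYYYYYYYYYYYYYYYYYY...:.::::::..YYYYYYYYYYYYYYYYYBYYYYYY....:.....::::::::::::::
244 YYYYYYYYYYYYYYYYY...:::.::::::::.YYYYYYYYYYYYYYYYYYYYYYYY............:::::::::::
245 YYYYYYYYYYYYYYY....:.::::::::::::.YYYYYYYYYYYYYYYYYYYYYYYY........:.::::::::::::
246 YYYYBYYYYYYYY.....:::::YYB::::::::.YYYYYYYYYYYYYYYYYYYYYYYYY.........:::::::::::
247 YYYYYYYYYYY...::::::YYYYYBY::::::::.YYYYYYYYYYYYYYYYYYYYYYYYY...::..........
[... 4285 characters left out ...]
YYYYYYYYYYYYYYYYYYYYYYYY::::::YYYYYYYYYYYYYYYYYYYYYYYY
299 BBYYYYYYYYYYYYBYBYBYBYYYYYYYYYYYYYYYYYYYYYYYYYYYYYY::::YYYYYYYYYYYYYYYYYYYYYYYYY
300 YYYYYYBYBYYYBYBBYYYYYYYYYYYYYYYYYYYYYYYYYYYYYYYYYYYY.YYYYYYYYYYYYYYYYYYYYYYYYYYY
301 YBYYYYYYYBYYYBYYBYYBYYYYYYYYYYYYYYYYYYYYYYYYYYYYYYYYYYYYYYYYYYYYYYYYYYYYYYYYYYYY
302 YYYYBBBYBYBYBYYYBYYYYYYYYYYYYYYYYYYYYYYYYYYYYYYYYYYYYYYYYYYYYYYYYYYYYYYYYYYYYYYY
303 YBBBYYBBYBYYYYYYYYYYBBYYYYYYYYYYYYYYYYYYYYYYYYYYYYYYYYYYYYYYYYYYYYYBYYYYYYYYYYYY
304 YYYYYYBBYYYYYYBYBYYYYBYYYYYYYYYYYYYYYYYYYYYYYYYYYYYYYYYYYYYYYYYYYYYYYYYYYYYYYYYY
{'time_s': 9.55, 'tcp_pos': [0.5608, -0.0218, 0.2288], 'force': [-0.0356, -1.6888, -0.418], 'grip_width': 0.5721, 'gripper_force': 0.0}
```

The slot trim is clear all round and the tin lies inside below the lid. The gripper is empty and clear, so I'm handing the job in.

```bash
python3 -c "
from rig import env
print(env.finish_job())"
```

```text
the job is handed in; nothing more can be done
None
```

The fish tin went down upright through the slot and lies inside the collection box, and the tape is still in the file; I handed the job in at about 9.6 s, but the hand-in returned no verdict.

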